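Switch off the chutney grinder and snap its spindle cap on

ROBOT

A 7-joint arm with a two-finger parallel gripper is mounted at the origin on the work surface. World frame = base frame: x ahead of the robot, y to its left, z up, the work surface at z = 0. Lengths are in m, angles in rad, forces in N, time in s.
With the tool pointing down it reaches from about 0.35 to 0.9 m from the base axis. Payload 19.9 kg.
Tool frame: the origin (TCP) lies at the very end of the fingers, on their centre line; the grasp point (between the pads) lies 19 mm behind it; z points along the fingers, y is the line along which they close (so a half turn about z gives the same grasp; the last joint's range is limited). The gripper opens to 94 mm and grips with 3 to 60 N. Pads are 16 mm wide; open, the fingers measure 119 mm over their backs; the gripper's body (75 mm by 177 mm) begins 78 mm behind the grasp point.
Start: joints at [-1.151, 0.417, -0.01, 1.614, 0.005, 1.111, -0.053], TCP at [0.278, 0.56, 0.205] pointing down, gripper open.
Joint ranges: [-2.81, 2.81], [-0.39, 2.02], [-1.27, 1.25], [0.06, 2.57], [-1.19, 4.33], [0.19, 2], [-2.82, 2.82]. Speed limits (rad/s): [1.89, 1.89, 2.39, 2.39, 3.01, 3.01, 3.01].

INTERFACE

Orientations are given as a unit quaternion [x, y, z, w].
In Python, from station import bot gives the robot as it stands. Calls block until the motion is done:
- bot.movep(position, orientation): joint-space move of the TCP to a pose.
- bot.servo_line(position, attitude=None, speed=0.15): straight line of the TCP; attitude=None keeps the orientation; speed is the mean speed in m/s.
- bot.move_j(angles): joint-space move.
- bot.set_gripper(opening): finger opening in m; the grip force is fixed at half the most; returns when the fingers have stopped.
- bot.dwell(seconds).
- bot.ik(position, orientation): joint angles nearest the present ones, or None.
- bot.get_state(): the state.
- bot.capture(name): name is "scene" or "side" or "wrist"; returns a dict with "color" (480x640x3 uint8, blue, green, red), "range_z" (480x640 float32, m along the optical axis (not along the pixel's ray), 0 where there is no reading), "mtx" (3x3 intrinsics, pixels), "xyz" and "rotation" of the camera in the world. Camera axes: x right, y down, z forward; pixel columns grow to the right and rows downward; lengths in m; the calibration is good to about 2 mm. A picture is of the moment at which its call begins.
A pose or a line that the arm cannot do raises bot.IKError and nothing moves.
- bot.job_done(): hands the job in; it is judged then, once.
The state is a dict: "clock": time; "qpos": joint angles; "qvel": joint speeds; "joint_torque": joint torques, N m; "eef_pos": TCP position; "orientation": TCP orientation; "force": force on the tool from outside, world axes, zero at the start; "wrist_torque": the same for the moment, N m; "width": finger opening in m; "gripper_force": force on a finger pad.
Only numpy, scipy, OpenCV 4.12 (cv2) and the standard library are available. Lean on these libraries where they do the work, as an engineer would, in place of code of your own. Each camera call takes 0.05 s, during which the arm holds its last target. There are 200 camera calls.

TASK

Turn the grinder's speed knob fully anticlockwise to its off stop, and after that fetch the black spindle cap and push it straight down over the drive stud until it clicks. Do not let go when it clicks: keep bearing down firmly so that the cap squeezes the rubber washer under it, and finish while still holding it pressed down like that. Leave the lunch tin, the mug and the pickle jar standing where they are.

Things in the scene. Friction and masses are not known exactly. Their poses are not given: they have to be found in the camera images.
- speed (a joint): Speed knob of the grinder, angle in rad: 0 = off, the end stop fully anticlockwise seen from above; grows clockwise to 1.7. Light friction (about 0.03 N m), stays where it is left.
- speed_grip (a point): On the knob's upright axis at gripping height, 97 mm above the shelf and 37 mm above the grinder's front deck. The knob: a 44 mm disc (top 23 mm below this point) with an upright grip bar 42 mm long, 14 mm thick, 32 mm high (top 7 mm above this point). The point turns with it: x along the bar (white mark at the -x end), z up. At 0 the bar points to the stud. The higher drum starts 48 mm away.
- stud_seat (a point): On the axis of the grinder's upright steel drive stud, at the top of the relaxed rubber washer round its foot, 105 mm above the shelf. z up, -x towards the knob (axes 123 mm apart). Washer 44 mm across. The white grinder is fixed, 150 mm wide, 245 mm front to back: a low front deck, and a drum 136 mm across at its top (100 mm high) with three lugs 6 mm high, 58 mm from the axis.
- stud_tip (a point): Centre of the stud's tapered top end, 20 mm above stud_seat. The stud is 18 mm across; four sprung steel balls bulge from its sides to 25 mm across, 9 mm above stud_seat.
- washer (a joint): How far the rubber washer is squeezed, in m: 0 relaxed, 0.004 fully squeezed. It acts as a spring of 4 N per mm (16 N at full squeeze) and then is solid.
- cap_grip (a point): Loose black spindle cap, about 60 g, standing open side down on the shelf, round about its z axis (up). This point is on the axis, 48 mm above the lower rim, where the grip post is held. Post: solid, round, 22 mm across, from 28 to 60 mm above the rim. Below it a hollow skirt 42 mm across, 28 mm high, whose flat shoulder may be pushed on. Seated, this point is 48 mm above stud_seat.
- cap_rim (a point): Centre of the cap's open lower rim; an inner lip here has a 20 mm bore. The lip meets the stud's balls when the rim is about 12 mm above the washer; it takes about 6 to 10 N to pass them, then the force drops (the click, which draws the cap down) with the rim about 6 mm above the washer. Pushed on down, the rim meets the washer at stud_seat's height and squeezes it. Pulling off takes somewhat more.
- tin_center (a point): Middle of the round steel lunch tin (113 mm across, 72 mm high), standing on the shelf; leave it.
- mug_center (a point): Middle of the red plastic mug (76 mm across, 85 mm high, with a handle), standing on the shelf; leave it.
- jar_center (a point): Middle of the closed ceramic pickle jar (92 mm across, 138 mm high), standing on the shelf; leave it.

How it is judged:
By the outcome, as a careful person would: the job done as asked, in the order asked, and still so for the second after the job is handed in, while the arm keeps its last pose, push and grip.
It also fails if it takes over 61 s, if anything falls off the work surface, if the arm or the gripper's body presses on something with over 40 N, if the wrist force passes 120 N, or if a joint passes its speed limit or range.

## Working session

There is one attempt and no reset: what is moved stays moved. The work goes in short steps, each a Python script; the robot and the scene stay as the last script left them, time stands still between calls to the robot, and variables do not carry over. Pictures are saved under pics/ and viewed, at most 10 in all, crops included, and the job is handed in when it is done.

```bash
mkdir -p pics; ls; cat > h.py <<'E'
import numpy as np, cv2
from station import bot
def pts(c):
    K=np.array(c["mtx"]);R=np.array(c["rotation"])
    if R.shape!=(3,3):
        from scipy.spatial.transform import Rotation; R=Rotation.from_quat(R).as_matrix()
    z=c["range_z"];v,u=np.mgrid[:z.shape[0],:z.shape[1]]
    P=np.stack([(u-K[0,2])/K[0,0]*z,(v-K[1,2])/K[1,1]*z,z],-1)
    W=P@R.T+np.array(c["xyz"]);W[z==0]=np.nan
    return W
def ray(c,u,v,h):
    K=np.array(c["mtx"]);R=np.array(c["rotation"]);o=np.array(c["xyz"])
    d=R@np.array([(u-K[0,2])/K[0,0],(v-K[1,2])/K[1,1],1]);return o+d*(h-o[2])/d[2]
E
python3 - <<'E'
from h import *
import pickle
s=bot.get_state();print(s)
D={}
for n in("scene","side","wrist"):
    c=bot.capture(n);D[n]=c;print(n,c["xyz"],np.round(c["rotation"],2).tolist(),c["mtx"][0][0])
pickle.dump(D,open("d.pkl","wb"))
cv2.imwrite("pics/a.png",D["scene"]["color"]);cv2.imwrite("pics/b.png",D["side"]["color"])
E
```

```text
pics
{'clock': 0.0, 'qpos': array([-1.1504892 ,  0.41795362, -0.01034145,  1.61422132,  0.0046968 ,
        1.11071604, -0.05299504]), 'qvel': array([ 4.30990514e-05, -7.01427970e-04, -1.12754606e-04,  2.69859063e-04,
        1.08340914e-03, -1.34288036e-03, -1.78381922e-03]), 'joint_torque': array([-1.62553711e-04, -8.51227427e+01,  6.38608653e-01, -4.25971699e+01,
       -4.88211669e-02,  1.89354998e-02,  1.08340771e-04]), 'eef_pos': array([0.27828774, 0.5591675 , 0.20481801]), 'orientation': array([ 2.28834212e-01,  9.73465201e-01, -6.27739009e-04, -1.08637068e-04]), 'force': array([-0.81553908,  0.08205695, -0.26799238]), 'wrist_torque': array([ 0.00518732, -0.0022087 , -0.0331453 ]), 'gripper_force': 0.0, 'width': 0.0938698507483686}
scene [1.19152054 0.21217586 1.05030275] [0.58, 0.76, -0.23, -0.16] 566.4777709201459
side [ 0.44584616 -0.52082846  0.6648009 ] [0.91, -0.12, 0.06, -0.39] 446.77267978168703
wrist [0.21113631 0.59292085 0.38487569] [0.84, 0.52, 0.07, 0.11] 347.46929375430403
```

View pics/a.png

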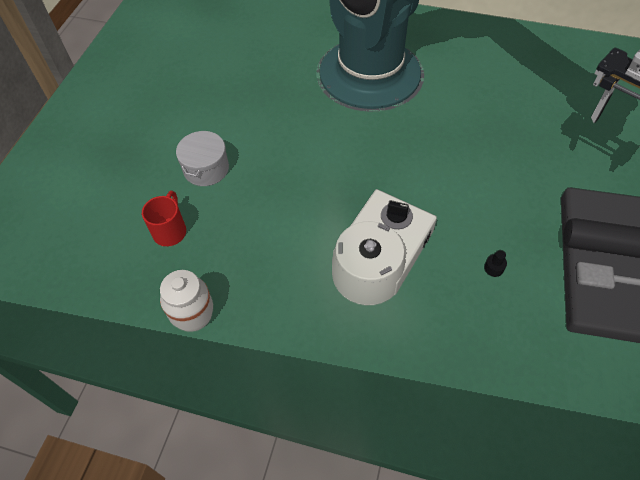

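View pics/b.png

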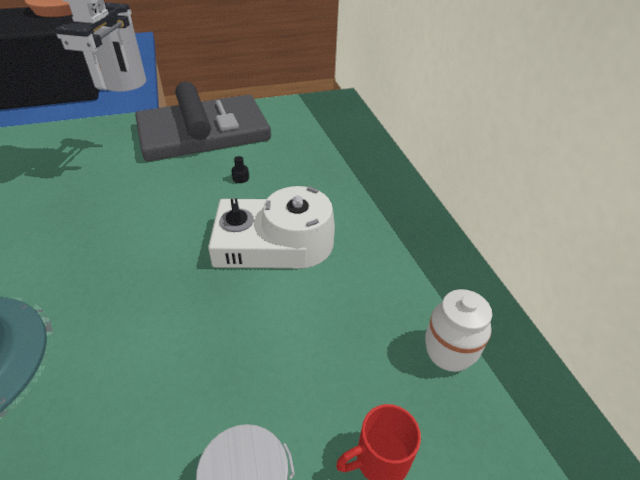

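The scene view shows the knob at about (398,211), the stud at (371,246) and the cap at (496,264). In the side view they are at about (236,215), (297,202) and (240,171). Next I localise them with depth and masks.

```bash
python3 - <<'E'
from h import *
import pickle
D=pickle.load(open("d.pkl","rb"))
for n,pk in(("scene",dict(knob=(398,211),stud=(371,244),cap=(496,264))),("side",dict(knob=(236,215),stud=(297,202),cap=(240,171)))):
    c=D[n];W=pts(c);g=c["color"].max(-1)
    print(n,"table z",np.nanmedian(W[300:330,440:470,2] if n=="scene" else W[300:330,200:230,2]))
    for k,(u,v) in pk.items():
        sl=np.s_[v-25:v+26,u-25:u+26]
        w=W[sl].reshape(-1,3);gg=g[sl].ravel()
        dk=(gg<55)&(w[:,2]>0.012)
        P=w[dk]; 
        if len(P): print(k,len(P),"dark mean",np.nanmean(P,0).round(4),"lo",np.nanpercentile(P,3,0).round(4),"hi",np.nanpercentile(P,97,0).round(4))
    # drum: white points z 0.094-.103
    m=(g>130)&(abs(W[...,2]-0.1)<0.004)&(np.hypot(W[...,0]-.68,W[...,1])<0.4)
    m=cv2.morphologyEx(m.astype(np.uint8),cv2.MORPH_OPEN,np.ones((3,3)))
    cs=max(cv2.findContours(m,0,1)[0],key=cv2.contourArea)[:,0]
    P=np.array([ray(c,u,v,.1)[:2] for u,v in cs],np.float32)
    print("drum",cv2.minEnclosingCircle(P),np.round(cv2.fitEllipse(P)[0:2],4).tolist())
    for k,h in(("knob",.104),("stud",.125),("cap",.06)): print(k,ray(c,*pk[k],h).round(4))
# crops
a=D["scene"]["color"][180:300,320:520];b=D["side"]["color"][140:260,180:380]
cv2.imwrite("pics/c.png",cv2.resize(np.vstack([a,b]),None,fx=2.5,fy=2.5,interpolation=cv2.INTER_CUBIC))
E
```

```text
scene table z -0.0006429632988220746
knob 347 dark mean [0.4989 0.1667 0.0849] lo [0.4891 0.1482 0.0667] hi [0.5113 0.1864 0.1047]
stud 216 dark mean [0.6041 0.1385 0.1008] lo [0.5097 0.1161 0.0692] hi [0.6294 0.1671 0.1074]
cap 384 dark mean [0.5355 0.3874 0.0356] lo [0.519  0.3699 0.0147] hi [0.5491 0.4065 0.0619]Traceback (most recent call last):
  File "<stdin>", line 17, in <module>
  File "h.py", line 13, in ray
    d=R@np.array([(u-K[0,2])/K[0,0],(v-K[1,2])/K[1,1],1]);return o+d*(h-o[2])/d[2]
      ~^~~~~~~~~~~~~~~~~~~~~~~~~~~~~~~~~~~~~~~~~~~~~~~~~~
ValueError: matmul: Input operand 1 has a mismatch in its core dimension 0, with gufunc signature (n?,k),(k,m?)->(n?,m?) (size 3 is different from 4)
```

```bash
python3 - <<'E'
s=open("h.py").read()
s=s.replace('''R=np.array(c["rotation"])
    if R.shape!=(3,3):
        from scipy.spatial.transform import Rotation; R=Rotation.from_quat(R).as_matrix()
''','''R=Rot.from_quat(c["rotation"]).as_matrix()
''').replace('R=np.array(c["rotation"]);o','R=Rot.from_quat(c["rotation"]).as_matrix();o').replace("import numpy as np, cv2","import numpy as np, cv2\nfrom scipy.spatial.transform import Rotation as Rot")
open("h.py","w").write(s)
E
python3 - <<'E'
from h import *
import pickle
D=pickle.load(open("d.pkl","rb"))
for n,pk in(("scene",dict(knob=(398,211),stud=(371,242),cap=(496,264))),("side",dict(knob=(236,215),stud=(297,200),cap=(240,171)))):
    c=D[n];W=pts(c);g=c["color"].max(-1)
    for k,(u,v) in pk.items():
        sl=np.s_[v-25:v+26,u-25:u+26]
        w=W[sl].reshape(-1,3);gg=g[sl].ravel()
        P=w[(gg<55)&(w[:,2]>{"knob":.08,"stud":.095,"cap":.012}[k])]
        if len(P): print(n,k,len(P),np.nanmean(P,0).round(4),"lo",np.nanpercentile(P,3,0).round(4),"hi",np.nanpercentile(P,97,0).round(4))
    m=(g>130)&(abs(W[...,2]-0.1)<0.004)&(np.hypot(W[...,0]-.61,W[...,1]-.13)<0.12)
    m=cv2.morphologyEx(m.astype(np.uint8),cv2.MORPH_OPEN,np.ones((3,3)))
    cs=max(cv2.findContours(m,0,1)[0],key=cv2.contourArea)[:,0]
    P=np.array([ray(c,u,v,.1)[:2] for u,v in cs],np.float32)
    print("drum",cv2.minEnclosingCircle(P),cv2.fitEllipse(P)[0:2])
    for k,h in(("knob",.104),("stud",.125)): print(k,ray(c,*pk[k],h).round(4))
a=D["scene"]["color"][180:300,320:520];b=D["side"]["color"][140:260,180:380]
cv2.imwrite("pics/c.png",cv2.resize(np.vstack([a,b]),None,fx=2.5,fy=2.5,interpolation=cv2.INTER_CUBIC))
c=D["wrist"];s=bot.get_state();T=Rot.from_quat(s["orientation"])
print("cam in tool",T.inv().apply(c["xyz"]-s["eef_pos"]),"axis",(T.inv()*Rot.from_quat(c["rotation"])).as_matrix().round(3).tolist())
E
```

```text
scene knob 185 [0.4961 0.166  0.0954] lo [0.4886 0.1482 0.0814] hi [0.4999 0.1856 0.1058]
scene stud 193 [0.6153 0.1355 0.1044] lo [0.5933 0.1159 0.1009] hi [0.6295 0.1532 0.1074]
scene cap 384 [0.5355 0.3874 0.0356] lo [0.519  0.3699 0.0147] hi [0.5491 0.4065 0.0619]
drum ((0.6114060282707214, 0.13352230191230774), 0.06823986768722534) ((0.6110680103302002, 0.13358312845230103), (0.1254936158657074, 0.12750448286533356))
knob [0.5091 0.17   0.104 ]
stud [0.6094 0.1351 0.125 ]
side knob 124 [0.4887 0.1521 0.0967] lo [0.4828 0.143  0.0813] hi [0.4954 0.1768 0.1052]
side stud 135 [0.6045 0.1235 0.1045] lo [0.588  0.1111 0.102 ] hi [0.6246 0.1429 0.1064]
side cap 260 [0.5256 0.378  0.0336] lo [0.509  0.3671 0.0135] hi [0.5424 0.3928 0.0606]
drum ((0.607615053653717, 0.12912829220294952), 0.06923913210630417) ((0.6076785922050476, 0.1280437409877777), (0.12900812923908234, 0.13349439203739166))
knob [0.4874 0.1315 0.104 ]
stud [0.6042 0.121  0.125 ]
cam in tool [ 7.51494693e-02 -5.44081186e-06 -1.79870436e-01] axis [[0.001, -0.967, -0.256], [1.0, 0.001, 0.0], [-0.0, -0.256, 0.967]]
```

View pics/c.png

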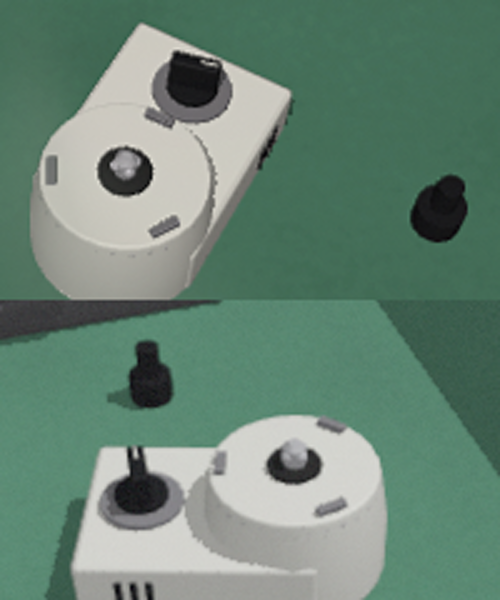

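The crops show the knob bar nearly square to the knob–stud line, with the white mark at the +y end, so speed ≈ 1.4. I'll look from close by with the wrist camera.

```bash
cat >> h.py <<'E'
def down(a):  # tool z down, tool x at heading a
    x=np.array([np.cos(a),np.sin(a),0]);z=np.array([0,0,-1.]);return Rot.from_matrix(np.stack([x,np.cross(z,x),z],1)).as_quat()
E
python3 - <<'E'
from h import *
import pickle
s=bot.get_state();print("heading now",np.arctan2(*Rot.from_quat(s["orientation"]).apply([1,0,0])[[1,0]]))
for a in np.arange(-3,3.2,.4):
    for p in ([.493,.158,.12],[.608,.13,.2]):
        q=bot.ik(p,down(a));print(round(a,1),None if q is None else np.round(q,2))
E
```

```text
heading now 2.679798228033252
-3.0 [-0.47  0.33  0.12  1.96 -0.05  0.85  1.39]
-3.0 [-0.38  0.42  0.16  1.63 -0.07  1.1   1.51]
-2.6 [-0.4   0.33  0.04  1.96 -0.02  0.85  1.76]
-2.6 [-0.32  0.42  0.08  1.63 -0.04  1.1   1.88]
-2.2 [-0.35  0.33 -0.03  1.96  0.01  0.85  2.13]
-2.2 [-0.28  0.42  0.02  1.63 -0.01  1.1   2.26]
-1.8 [-0.29  0.33 -0.1   1.96  0.04  0.85  2.51]
-1.8 [-0.22  0.42 -0.05  1.63  0.02  1.1   2.63]
-1.4 [ 0.48  0.57 -1.08  1.93  0.6   1.01  2.43]
-1.4 [ 0.47  0.65 -1.09  1.6   0.6   1.26  2.59]
-1.0 [-1.2   0.57  1.09  1.98 -0.61  0.97 -2.38]
-1.0 [-0.99  0.65  1.08  1.65 -0.61  1.22 -2.34]
-0.6 [-1.2   0.57  1.09  1.98 -0.61  0.97 -1.98]
-0.6 [-0.99  0.65  1.08  1.65 -0.61  1.22 -1.94]
-0.2 [-0.9   0.39  0.65  1.98 -0.31  0.87 -1.86]
-0.2 [-0.75  0.49  0.68  1.65 -0.33  1.12 -1.76]
0.2 [-0.84  0.38  0.58  1.97 -0.27  0.86 -1.5 ]
0.2 [-0.71  0.47  0.61  1.64 -0.29  1.12 -1.39]
0.6 [-0.79  0.37  0.51  1.97 -0.23  0.86 -1.13]
0.6 [-0.68  0.47  0.57  1.64 -0.27  1.11 -1.01]
1.0 [-0.77  0.36  0.48  1.97 -0.22  0.86 -0.74]
1.0 [-0.68  0.46  0.57  1.64 -0.27  1.11 -0.61]
1.4 [-0.75  0.36  0.46  1.97 -0.21  0.86 -0.35]
1.4 [-0.62  0.45  0.49  1.64 -0.23  1.11 -0.24]
1.8 [-0.69  0.35  0.38  1.97 -0.17  0.85  0.01]
1.8 [-0.56  0.44  0.41  1.64 -0.19  1.1   0.12]
2.2 [-0.63  0.34  0.31  1.97 -0.14  0.85  0.38]
2.2 [-0.51  0.43  0.33  1.64 -0.15  1.1   0.49]
2.6 [-0.56  0.34  0.23  1.97 -0.1   0.85  0.75]
2.6 [-0.45  0.42  0.25  1.64 -0.11  1.1   0.86]
3.0 [-0.51  0.33  0.16  1.96 -0.07  0.85  1.12]
3.0 [-0.42  0.42  0.21  1.63 -0.1   1.1   1.25]
```

```bash
python3 - <<'E'
from h import *
import pickle
bot.movep([.54,.15,.24],down(1.55))
bot.set_gripper(.034)
c=bot.capture("wrist");pickle.dump(c,open("w1.pkl","wb"))
cv2.imwrite("pics/d.png",c["color"]);print(bot.get_state()["clock"])
E
```

```text
3.0
```

View pics/d.png

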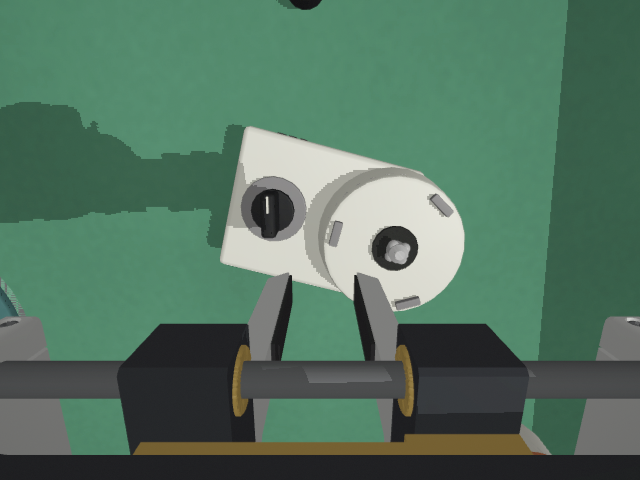

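The wrist view shows the knob disc at about (273,210) with its bar vertical from (269,192) to (268,237), the mark at the top end. The washer is at about (394,248) and the stud tip at about (399,255).

```bash
python3 - <<'E'
from h import *
import pickle
c=pickle.load(open("w1.pkl","rb"));I=c["color"];g=I.max(-1).astype(int);W=pts(c)
def blob(m,uv,r,h):
    k=np.zeros(m.shape,np.uint8);cv2.circle(k,uv,r,1,-1)
    m=m.astype(np.uint8)*k
    cs=max(cv2.findContours(m,0,1)[0],key=cv2.contourArea)
    hull=cv2.convexHull(cs)[:,0]
    P=np.array([ray(c,u,v,h)[:2] for u,v in cs[:,0]],np.float32)
    H=np.array([ray(c,u,v,h)[:2] for u,v in hull],np.float32)
    return cv2.minEnclosingCircle(P),cv2.fitEllipse(H)[:2],cv2.minAreaRect(P)
print("washer",*blob(g<60,(395,247),30,.1035)[:2])
print("stud",*blob(g>90,(398,254),16,.12))
print("disc",*blob(g<65,(273,210),33,.074)[:2])
m=(abs(W[...,2]-.104)<.008)&(g<120)
b=blob(m,(270,213),34,.104);print("bar",b)
ys,xs=np.nonzero(m[175:245,235:305]);P=W[175:245,235:305][ys,xs];print(len(P),P.mean(0))
ring=(np.ptp(I.astype(int),-1)<25)&(g<165)
print("ring",*blob(ring,(273,209),34,.06)[:2])
print("drum",*blob((abs(W[...,2]-.1)<.005)&(g>60),(393,242),80,.1)[:2])
print(np.nanmedian(W[235:248,378:388,2]),W[210,250],W[254,399],W[215,269])
E
```

```text
washer ((0.6072061061859131, 0.1333402693271637), 0.02183638885617256) ((0.6070623397827148, 0.1332429051399231), (0.042329754680395126, 0.04321586340665817))
stud ((0.6061112880706787, 0.1340680867433548), 0.012503324076533318) ((0.6064329147338867, 0.1340729296207428), (0.0230709295719862, 0.023856613785028458)) ((0.6062576770782471, 0.13424566388130188), (0.020160773769021034, 0.021177683025598526), 74.32113647460938)
disc ((0.48792386054992676, 0.16290804743766785), 0.02556757815182209) ((0.48809412121772766, 0.1640377640724182), (0.041985318064689636, 0.05058063939213753))
bar (((0.48926204442977905, 0.16698360443115234), 0.02138686366379261), ((0.4893503785133362, 0.16629387438297272), (0.016288969665765762, 0.05669998750090599)), ((0.48946863412857056, 0.16697879135608673), (0.04119383543729782, 0.014752275310456753), 88.6677474975586))
651 [0.48938319 0.16651545 0.10385209]
ring ((0.48726949095726013, 0.1644919514656067), 0.03578365966677666) ((0.4873184263706207, 0.16545063257217407), (0.06802985072135925, 0.07040102034807205))
drum ((0.6063600182533264, 0.1339629739522934), 0.06819608062505722) ((0.606254518032074, 0.13410809636116028), (0.1347951740026474, 0.13580015301704407))
0.10566383675138208 [0.46535824 0.16631648 0.06793726] [0.60662399 0.13403361 0.12582044] [0.49040472 0.16744272 0.10477522]
```

```bash
python3 - <<'E'
from h import *
p=[.489,.1663];a0=1.548
bot.movep(p+[.14],down(a0))
bot.servo_line(p+[.081],speed=.06)
bot.set_gripper(0);s=bot.get_state()
print(s["clock"],s["width"],s["gripper_force"],s["force"].round(2),s["wrist_torque"].round(3),s["eef_pos"])
for d in (.35,.7,1.0,1.2,1.28,1.33,1.36,1.39):
    bot.servo_line(p+[.081],down(a0+d),speed=.1) if 0 else bot.movep(p+[.081],down(a0+d))
    s=bot.get_state();print(d,round(s["clock"],2),s["force"].round(1),s["wrist_torque"].round(3),s["eef_pos"].round(4),round(s["width"],4))
E
```

```text
5.1083 0.013455572126109264 29.99477595090866 [ 1.97 -0.14  0.17] [-0.055 -0.477  0.021] [0.4893803  0.16636333 0.08121217]
0.35 5.52 [0.7 0.5 4.4] [0.091 0.008 0.   ] [0.4892 0.1663 0.0812] 0.0136
0.7 5.92 [-1.  -1.1  6. ] [-0.233  0.443  0.009] [0.4889 0.1662 0.0811] 0.0139
1.0 6.3 [-2.8 -1.6  8.4] [-0.403  0.692  0.014] [0.4887 0.1661 0.0811] 0.0137
1.2 6.6 [-3.6 -2.6  9.3] [-0.631  0.838  0.019] [0.4887 0.1659 0.0811] 0.0137
1.28 6.85 [-3.3 -2.4 10.5] [-0.767  0.816 -0.007] [0.4887 0.1659 0.0811] 0.0137
1.33 7.1 [-3.8 -4.3 10.2] [-0.817  0.857 -0.125] [0.4887 0.1658 0.0811] 0.0136
1.36 7.35 [-2.6 -2.6  9.9] [-0.745  0.801 -0.528] [0.4887 0.1658 0.0811] 0.0136
1.39 7.6 [-3.6 -2.7  9.7] [-0.624  0.794 -0.704] [0.4887 0.1658 0.0811] 0.0143
```

```bash
python3 - <<'E'
from h import *
import pickle
bot.set_gripper(.034)
bot.servo_line([.489,.1663,.15],speed=.12)
bot.movep([.53,.29,.24],down(2.4))
bot.set_gripper(.06)
c=bot.capture("wrist");pickle.dump(c,open("w2.pkl","wb"));cv2.imwrite("pics/e.png",c["color"])
d=bot.capture("scene");pickle.dump(d,open("s2.pkl","wb"));cv2.imwrite("pics/e2.png",cv2.resize(d["color"][180:300,320:520],None,fx=3,fy=3))
print(bot.get_state()["clock"])
E
```

```text
10.2667
```

View pics/e.png

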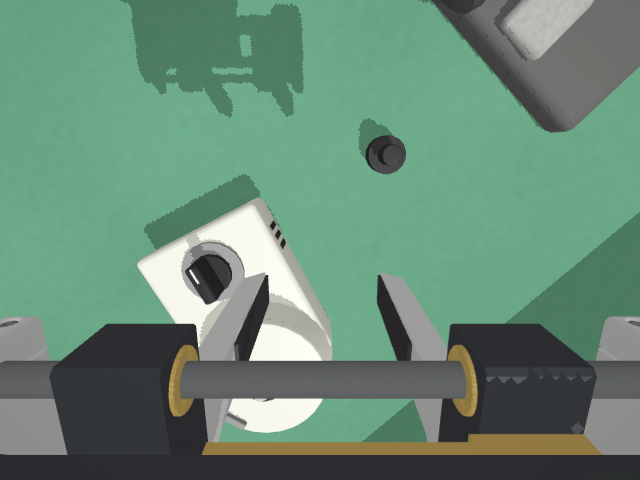

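View pics/e2.png

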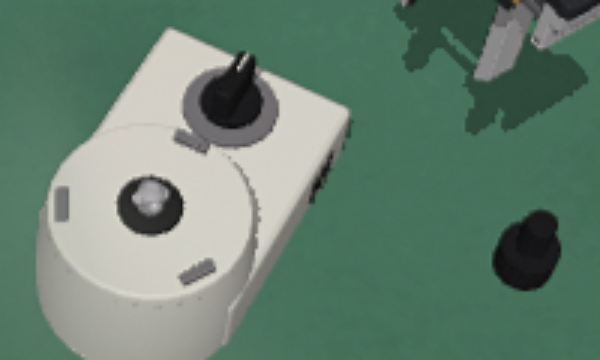

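The scene crop shows the bar now leaning towards the stud, with the mark at the far end at (243,60). The wrist view shows the cap at (386,154). Next I measure the bar angle and the cap.

```bash
python3 - <<'E'
from h import *
import pickle
c=pickle.load(open("w2.pkl","rb"));I=c["color"];g=I.max(-1).astype(int);W=pts(c)
m=(abs(W[...,2]-.104)<.007)&(g<255)&(np.hypot(W[...,0]-.489,W[...,1]-.166)<.028)
print("bar",m.sum(),cv2.minAreaRect(W[m][:,:2].astype(np.float32)))
d=pickle.load(open("s2.pkl","rb"));V=pts(d)
m2=(abs(V[...,2]-.104)<.007)&(np.hypot(V[...,0]-.493,V[...,1]-.166)<.03)
print("scene bar",m2.sum(),cv2.minAreaRect(V[m2][:,:2].astype(np.float32)))
m=(W[...,2]>.05)&(W[...,2]<.068)&(np.hypot(W[...,0]-.53,W[...,1]-.385)<.04)
print("post",m.sum(),cv2.minEnclosingCircle(W[m][:,:2].astype(np.float32)),np.median(W[m][:,2]))
m=(W[...,2]>.022)&(W[...,2]<.034)&(np.hypot(W[...,0]-.53,W[...,1]-.385)<.04)
print("skirt",m.sum(),cv2.minEnclosingCircle(W[m][:,:2].astype(np.float32)))
cv2.imwrite("pics/f.png",cv2.resize(I[225:325,150:270],None,fx=5,fy=5,interpolation=cv2.INTER_CUBIC))
E
```

```text
bar 663 ((0.4885510802268982, 0.1666973978281021), (0.014520751312375069, 0.04132531210780144), 75.49120330810547)
scene bar 121 ((0.49086520075798035, 0.16694019734859467), (0.014178103767335415, 0.04440516605973244), 74.81120300292969)
post 392 ((0.525995671749115, 0.3884437680244446), 0.011106571182608604) 0.06054146332502072
skirt 733 ((0.5257785320281982, 0.38843652606010437), 0.02096552401781082)
```

View pics/f.png

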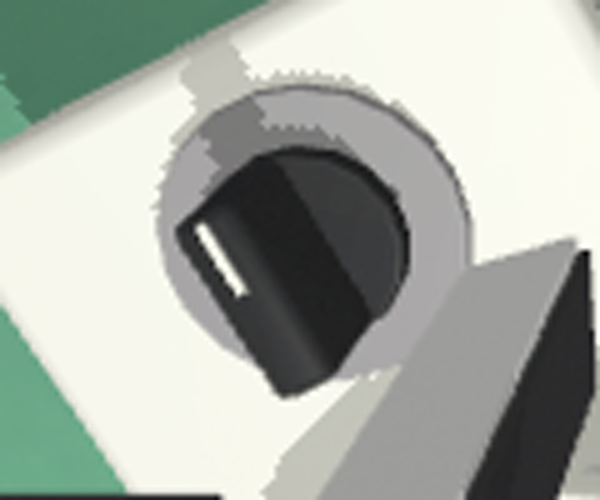

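The knob is at its stop: the bar runs at −14.5° and the stud lies at −15°. The cap is at (0.526,0.388). I'll pick it up and look at the stud again from the new heading.

```bash
python3 - <<'E'
from h import *
import pickle
p=[.5259,.3884];q=down(2.4)
bot.movep(p+[.11],q)
bot.servo_line(p+[.0292],speed=.06)
s0=bot.get_state();bot.set_gripper(0.0);s=bot.get_state()
print(s0["force"].round(2),s["clock"],s["width"],s["gripper_force"],s["force"].round(2),s["eef_pos"].round(4))
bot.servo_line(p+[.16],speed=.12)
bot.movep([.6464,.085,.24],q)   # stud in view, ahead of cap
c=bot.capture("wrist");pickle.dump(c,open("w3.pkl","wb"));cv2.imwrite("pics/g.png",c["color"])
s=bot.get_state();print(s["clock"],s["width"],s["force"].round(2))
I=c["color"];g=I.max(-1).astype(int);W=pts(c)
r=np.hypot(W[...,0]-.6065,W[...,1]-.134)
f=lambda m:(m.sum(),cv2.minEnclosingCircle(W[m][:,:2].astype(np.float32)),W[m].mean(0).round(4))
print("drum",f((abs(W[...,2]-.1)<.004)&(r<.09)))
print("washer",f((abs(W[...,2]-.105)<.004)&(r<.026)&(g<60)))
print("stud",f((W[...,2]>.118)&(W[...,2]<.13)&(r<.016)))
c=pickle.load(open("w1.pkl","rb"));g=c["color"].max(-1);W=pts(c);r=np.hypot(W[...,0]-.6065,W[...,1]-.134)
print("w1 drum",f((abs(W[...,2]-.1)<.004)&(r<.09)))
print("w1 stud",f((W[...,2]>.118)&(W[...,2]<.13)&(r<.016)))
E
```

```text
[0.5  0.22 0.25] 13.1417 0.021209959947277708 29.990723133087158 [-0.27  0.19 -0.12] [0.5259 0.3884 0.0292]
15.7 0.02186161545415445 [ 0.3   0.45 -0.06]
drum (np.int64(15409), ((0.6071721911430359, 0.13279791176319122), 0.06858787685632706), array([0.6045, 0.1349, 0.1007]))
washer (np.int64(1266), ((0.6067900657653809, 0.1332249939441681), 0.02130124345421791), array([0.6061, 0.1336, 0.1057]))
stud (np.int64(446), ((0.607056736946106, 0.13295575976371765), 0.01180058903992176), array([0.6067, 0.1328, 0.1227]))
w1 drum (np.int64(11878), ((0.6066640615463257, 0.1332990527153015), 0.06835632771253586), array([0.6078, 0.1416, 0.1006]))
w1 stud (np.int64(367), ((0.6068828105926514, 0.13337624073028564), 0.01175894495099783), array([0.6062, 0.1342, 0.1226]))
```

View pics/g.png

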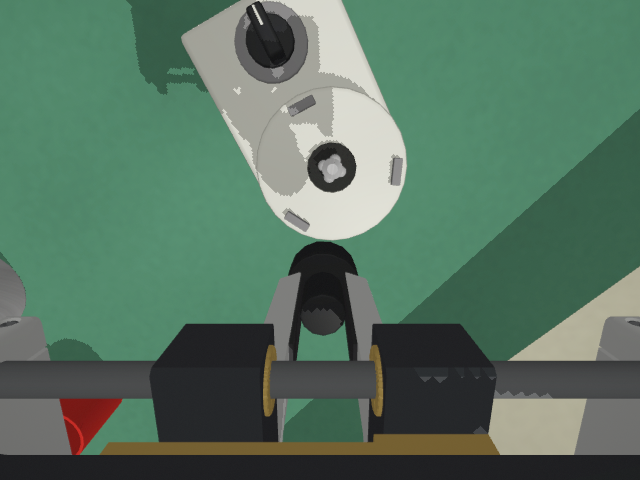

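The cap is held upright, with the stud tip in view at (332,168). The two headings agree on the stud at (0.6068,0.1333). I'll lower in steps and watch the force.

```bash
python3 - <<'E'
from h import *
p=np.array([.6068,.1333])
bot.movep([*p,.175],down(2.4))
s=bot.get_state();f0=s["force"];print(s["clock"],f0.round(2))
for z in (.160,.157,.155,.153,.151,.149,.1475):
    bot.servo_line([*p,z],speed=.02);s=bot.get_state();f=s["force"]-f0
    print(z,round(s["clock"],2),f.round(2),s["wrist_torque"].round(3),s["eef_pos"].round(4),round(s["width"],4))
    if np.linalg.norm(f)>8:print("stop");break
E
```

```text
16.15 [ 0.61 -0.5   0.29]
0.16 17.05 [-0.99  0.68 -0.98] [-0.001  0.016  0.008] [0.6069 0.1333 0.1601] 0.0215
0.157 17.35 [-0.52  0.07 -1.52] [-0.072  0.016  0.037] [0.6067 0.1333 0.1569] 0.0216
0.155 17.6 [ 0.07  0.13 -1.01] [-0.018  0.022  0.026] [0.6067 0.1333 0.1548] 0.0213
0.153 17.85 [-0.83  0.64 -0.79] [-0.052 -0.027  0.019] [0.6067 0.1332 0.1529] 0.0215
0.151 18.1 [-0.96  1.27 -1.15] [-0.034 -0.009 -0.008] [0.6067 0.1332 0.1509] 0.0215
0.149 18.35 [-0.87  0.42 -1.12] [0.01  0.017 0.081] [0.6067 0.1333 0.1489] 0.0216
0.1475 18.6 [ 0.04  0.39 -0.89] [-0.041  0.066  0.04 ] [0.6067 0.1333 0.1474] 0.0214
```

The cap is over the stud tip with no side load. I'll press on through the click to the washer.

```bash
python3 - <<'E'
from h import *
p=np.array([.6068,.1333])
for z in np.arange(.1465,.1285,-.001):
    bot.servo_line([*p,z],speed=.01);s=bot.get_state();f=s["force"]
    print(round(z,4),round(s["clock"],2),f.round(1),s["eef_pos"].round(4),round(s["width"],4))
    if f[2]>19 or np.hypot(*f[:2])>10:print("stop");break
E
```

```text
0.1465 18.85 [ 0.4 -0.7 -0.7] [0.6069 0.1332 0.1465] 0.0214
0.1455 19.1 [-0.3 -1.   4.7] [0.6071 0.1332 0.1458] 0.0214
0.1445 19.35 [ 0.1 -1.2  5. ] [0.6072 0.1333 0.1449] 0.0216
0.1435 19.6 [ 0.3 -0.9  4.6] [0.6071 0.1333 0.1439] 0.0215
0.1425 19.85 [ 0.  -2.   3.9] [0.607  0.1332 0.1427] 0.0214
0.1415 20.1 [ 1.7 -1.6 -0.4] [0.6068 0.1332 0.1413] 0.0212
0.1405 20.35 [ 2.7 -1.  -3.8] [0.6066 0.1332 0.14  ] 0.0216
0.1395 20.6 [ 2.  -0.7 -7.7] [0.6065 0.1332 0.139 ] 0.0212
0.1385 20.85 [ 3.3 -1.8 -9. ] [0.6065 0.1333 0.1381] 0.0216
0.1375 21.1 [  2.7  -0.8 -11.1] [0.6066 0.1332 0.1372] 0.0215
0.1365 21.35 [ 1.9 -1.  -9.6] [0.6067 0.1332 0.1363] 0.0212
0.1355 21.6 [ 0.7 -2.3 -5.4] [0.6069 0.1333 0.1356] 0.0217
0.1345 21.85 [-1.2 -0.2  0.2] [0.6069 0.1336 0.1348] 0.0216
0.1335 22.1 [0.6 0.9 1.4] [0.607  0.1336 0.1337] 0.0217
0.1325 22.35 [0.1 1.3 4.3] [0.607  0.1335 0.1328] 0.0218
0.1315 22.6 [-0.9  1.4  7. ] [0.6071 0.1335 0.1319] 0.0214
0.1305 22.85 [-1.3  1.4 10.1] [0.6071 0.1335 0.1311] 0.0215
0.1295 23.1 [-3.5  1.2 13.6] [0.6072 0.1335 0.1304] 0.0214
```

```bash
python3 - <<'E'
from h import *
p=np.array([.6068,.1333])
for z in np.arange(.129,.126,-.0005):
    bot.servo_line([*p,z],speed=.01);s=bot.get_state();f=s["force"]
    print(round(z,4),f.round(1),s["eef_pos"].round(4),round(s["width"],4))
    if f[2]>22:break
bot.dwell(1.0)
s=bot.get_state();print(s["clock"],s["force"].round(1),s["eef_pos"].round(4),s["gripper_force"])
c=bot.capture("side");V=bot.capture("scene")["color"];
cv2.imwrite("pics/i.png",np.hstack([cv2.resize(c["color"][140:280,170:370],(400,280)),cv2.resize(V[160:300,300:500],(400,280))]))
E
```

```text
0.129 [-4.   1.2 15.1] [0.6072 0.1336 0.13  ] 0.0213
0.1285 [-5.9  0.4 21. ] [0.6073 0.1335 0.13  ] 0.0215
0.128 [-6.8  0.4 24.2] [0.6075 0.1336 0.1298] 0.0215
24.85 [-6.5 -0.7 25. ] [0.6075 0.1336 0.1298] 30.02763122320175
```

View pics/i.png

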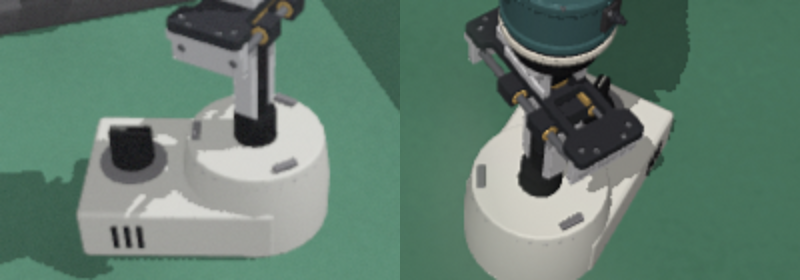

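The cap sits flush on the drum with the knob bar pointing at the stud. The arm is holding 25 N steadily with the washer at the end of its travel.

```bash
python3 -c "
from h import *
print(bot.job_done())"
```

```text
the job is handed in; nothing more can be done
None
```

I turned the knob to its off stop, clicked the cap onto the stud, and handed the job in at about 25 s with the arm still pressing down at about 25 N and the washer fully squeezed; I never went near the tin, mug or jar, and the judge's verdict was not shown.

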